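Lock a tool rest into its bench socket

TASK

Take the long tool rest out of the wooden rack, pass its T-foot down through the slot of the steel-topped socket block, press it down against the spring and give it a quarter turn, the one way the hidden stop lets it go, so that it springs up and locks upright under the lip. Feel which way it turns and never force it, then let go. Leave the short tool rest, the screwdriver, the spare grinding wheel and the tins where they are.

Things in the scene. Friction and masses are not known exactly. Their poses are not given: they have to be found in the camera images.
- long_rest: Tool rest to be mounted, about 0.24 to 0.39 kg, standing upright in one pocket of the rack. Origin at the centre of the underside of its foot, z up its stem, y along its foot and top bar. From below: steel foot bar 12 (x) x 50 (y) x 12 mm high, round steel stem 12 mm diameter, aluminium top bar. A half turn of it makes no difference.
- top_bar (a point): Centre of the long rest's top bar, 95 mm above the origin of the rest, same axes. The bar measures 20 (x) x 110 (y) x 30 (z) mm, spanning 80 to 110 mm above the underside of the foot, parallel to the foot. Pinch it across its 20 mm thickness.
- short_rest: Bystander: a like tool rest of the same height and foot, but with a top bar only 70 mm long; stands in the other pocket, bars parallel, 90 mm away. Leave it. Same origin and axes.
- rack: Fixed wooden rack 190 (x) x 140 (y) x 45 mm high, origin at the centre of its underside. Two pockets 16 (x) x 60 (y) mm at x = +45 and -45 mm, open on top, 35 mm deep (floor 10 mm above the origin). Either may hold the long rest.
- socket: Fixed grey block 110 x 110 x 60 mm high with a steel top and a slot in it, origin at the centre of its underside. A hidden rigid stop inside lets the foot turn from the slot one way only, clockwise or anticlockwise from above, by a quarter turn and no more. Which way differs from case to case and cannot be seen: the wrong way it is blocked within about 15 degrees; then turn it the other way (forcing it over 150 N is a fault).
- slot (a point): Centre of the slot's mouth, in the block's top face 60 mm above its underside; axes of the block. The slot measures 15 (x) x 58 (y) mm, long along y, with square edges, through a lip 14 mm thick.
- spring (a point): Top of the spring plunger under the slot when unpressed, 44 mm above the block's underside (16 mm below the top face). The foot's underside rests on it. It takes about 6 N to start it and 12 N at its rigid stop, 14 mm farther down. The foot can turn only once pressed more than 10 mm down from here.
- groove (a point): Roof of a cross groove under the lip, 50 mm above the block's underside, running along the block's x, 20 mm wide and 4 mm deep. When the foot has turned 90 degrees and is let up, the spring lifts it into this groove and holds it there, its underside 38 mm above the block's underside.
- screwdriver: Bystander: screwdriver 180 mm long lying between rack and socket.
- spare_wheel: Bystander: spare grinding wheel 100 mm across, 20 mm thick, lying flat behind.
- tin_a: Bystander: tin 60 x 100 x 178 mm high at the right side.
- tin_b: Bystander: a second such tin beside it, nearer the robot.
Mind the look-alikes: they are no part of the job. Leave any yellow look-alike of the socket alone.

How it is judged:
By the outcome, as a careful person would: the job done as asked, in the order asked, and still so for the second after the job is handed in, with the robot touching nothing.
It also fails if it takes over 64 s, if anything falls off the work surface, if the arm or the gripper's body presses on something with over 40 N, if the wrist force passes 120 N, or if a joint passes its speed limit or range.

ROBOT

A 7-joint arm with a two-finger parallel gripper is mounted at the origin on the work surface. World frame = base frame: x ahead of the robot, y to its left, z up, the work surface at z = 0. Lengths are in m, angles in degrees, forces in N, time in s.
With the tool pointing down it reaches from about 0.425 to 0.875 m from the base axis. Payload 4.7 kg.
Tool frame: the origin (TCP) lies at the very end of the fingers, on their centre line; the grasp point (between the pads) lies 19 mm behind it; z points along the fingers, y is the line along which they close (so a half turn about z gives the same grasp; the last joint's range is limited). The gripper opens to 87 mm and grips with 3 to 60 N. Pads are 19 mm wide; open, the fingers measure 117 mm over their backs; the gripper's body (75 mm by 190 mm) begins 51 mm behind the grasp point.
Start: joints at [-62.676, 18.392, -4.016, 83.108, 1.295, 78.541, -3.26], TCP at [0.29, 0.582, 0.223] pointing down, gripper open.
Joint ranges: [-163.93, 163.93], [-17.29, 119.83], [-79.2, 71.16], [3.27, 140.29], [-89.18, 269.18], [5.43, 117.66], [-154.24, 154.24]. Speed limits (degrees/s): [147.25, 147.25, 180, 180, 180, 180, 180].

INTERFACE

Orientations are given as [roll, pitch, yaw] about the fixed x, y, z axes, in that order (R = Rz(yaw) Ry(pitch) Rx(roll)).
In Python, from cell import telemetry, cams, env gives the robot as it stands.
- The arm moves only by the tool arm_command, never from a script. Its argument "series" is text: rows parted by semicolons, each of 5 numbers parted by spaces: the shift along the tool's x, y, z in mm, then the turn about the tool's z in rad, then the closure in counts, from 0 (fully open) to 255 (shut). A call has 1 to 20 rows; each row shifts and turns the commanded pose from where the row before left it, along the tool's axes as they then stand; what a row does not reach is not made up. A row lasts 1/12 s, in which the tool goes at most 41.7 mm and 7.16 degrees, less where a joint would pass 70% of its speed; a pose out of reach is approached as far as the arm can. A call is refused whole if a number of a shift passes 41.7 or a number of a turn 0.125, either way. A call with a gripper value outside its range is refused whole. The fingers move at their own pace and stop on an object; "squeeze" is the grip in N (left out, the last holds). Time passes only in rows, so rows that do not move let the fingers close. It gives the time, the measured TCP pose, the force, the opening and the grip force at its end, in the units of the state.
- telemetry.get_obs(): the state, without advancing time (a new reading comes with each control period).
- cams.read_camera(name): name is "side" or "top" or "wrist"; returns the picture (400x640x3 uint8, blue, green, red); there is no depth.
- cams.calibration(name): a dict with "K" (3x3 intrinsics, pixels), "dist" ([k1, k2, p1, p2, k3] as OpenCV has them; the pictures are not rectified), "origin" and "rotation" of the camera in the world; the wrist camera has in their place "hand_eye" (4x4, takes a point from camera to tool coordinates, whose origin is the TCP and whose axes are the flange's). Camera axes: x right, y down, z forward; pixel columns grow to the right and rows downward; lengths in m; the calibration is good to about 2 mm. A picture is of the moment at which its call begins: read the wrist's pose just before it. calibration takes no time and is no camera call.
- env.sign_off(): hands the job in; it is judged then, once.
The state is a dict: "time_s": time; "qpos": joint angles; "joint_velocities": joint speeds; "effort": joint torques, N m; "tool_pos": TCP position; "tool_rot": TCP orientation; "force": force on the tool from outside, world axes, zero at the start; "wrist_torque": the same for the moment, N m; "grip_width": finger opening in m; "grasp_force": force on a finger pad.
Only numpy, scipy, OpenCV 4.12 (cv2) and the standard library are available. Lean on these libraries where they do the work, as an engineer would, in place of code of your own. Each camera call takes 0.05 s, during which the arm holds its last target. There are 200 camera calls.

## Working session

There is one attempt and no reset: what is moved stays moved. The work goes in short steps, Python scripts to look and compute and a tool call to move; the robot and the scene stay as the last step left them, time stands still between calls to the robot, and variables do not carry over. Pictures are saved under pics/ and viewed, at most 10 in all, crops included, and the job is handed in when it is done.

Besides the shell and the picture viewer there is one more tool, called after "Request:" as name(argument=value, ...), one argument or row to a line, values as JSON. arm_command: Moves the arm, as the interface text tells. Its arguments: {"type":"object","properties":{"series":{"type":"string"},"squeeze":{"type":"number"}},"required":["series"]}

```bash
mkdir -p pics; ls; python3 - <<'E'
from cell import telemetry,cams
import cv2,numpy as np
o=telemetry.get_obs();print(o)
for n in("top","side","wrist"):
    im=cams.read_camera(n);cv2.imwrite(f"pics/{n}0.png",im);c=cams.calibration(n);print(n,c)
E
```

```text
pics
{'time_s': 0.0, 'qpos': array([-62.67269632,  18.43853516,  -4.01627521,  83.17783319,
         1.29594299,  78.54126699,  -3.26048786]), 'joint_velocities': array([-0.00827606, -0.02247617,  0.02510814,  0.10521862, -0.1011171 ,
        0.02355214, -0.07648741]), 'effort': array([ 3.14972767e-04, -4.91296828e+01, -4.03628703e-01, -3.12520552e+01,
       -6.39105379e-02,  4.40708525e-02,  1.70129756e-04]), 'tool_pos': array([0.29001088, 0.58106645, 0.2214419 ]), 'tool_rot': array([-1.79887670e+02,  6.63945418e-03,  1.53482924e+02]), 'force': array([-0.74283369,  0.06836878, -0.96124862]), 'wrist_torque': array([-0.00422755, -0.01051245, -0.00154181]), 'grasp_force': 0.0, 'grip_width': 0.08709985985632869}
top {'K': array([[433.56916681,   0.        , 313.72043552],
       [  0.        , 433.56916681, 201.48556588],
       [  0.        ,   0.        ,   1.        ]]), 'dist': array([-0.04431624,  0.        ,  0.        ,  0.        ,  0.        ]), 'origin': array([ 0.31673476, -0.13261723,  1.11355732]), 'rotation': array([-168.41356169,   -0.20633496,  -86.78627146])}
side {'K'
[... 260 characters left out ...]
6218292, -1.09621236,  1.00587096]), 'rotation': array([-128.6441644 ,    0.15508226,  -31.24186324])}
wrist {'K': array([[322.72383838,   0.        , 323.04152637],
       [  0.        , 322.72383838, 200.32360004],
       [  0.        ,   0.        ,   1.        ]]), 'dist': array([0.01686925, 0.        , 0.        , 0.        , 0.        ]), 'hand_eye': array([[-1.77177699e-03, -9.67088337e-01, -2.54434687e-01,
         6.95954183e-02],
       [ 9.99998402e-01, -1.77398554e-03, -2.20777415e-04,
        -6.35916263e-04],
       [-2.37852192e-04, -2.54434672e-01,  9.67089934e-01,
        -1.61411168e-01],
       [ 0.00000000e+00,  0.00000000e+00,  0.00000000e+00,
         1.00000000e+00]])}
```

View pics/top0.png

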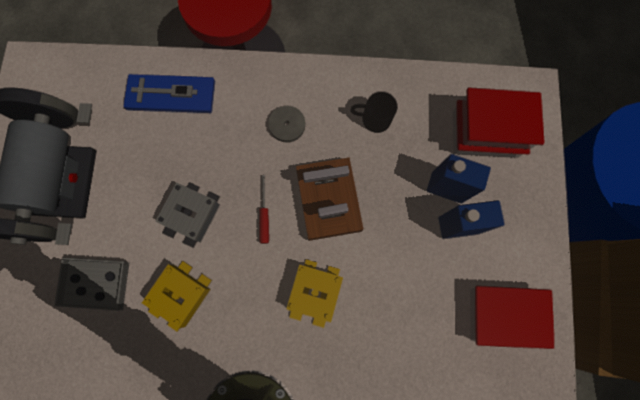

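View pics/side0.png

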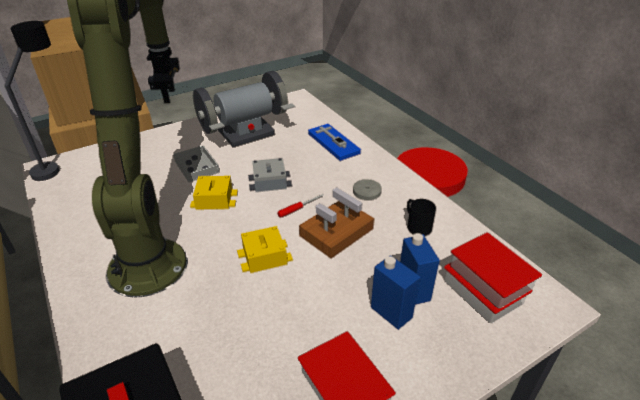

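The top view shows the grey socket at about (187,211) and the rack at (328,198). There are two rests: the bar at (326,173) is longer and the one at (332,210) is shorter. The yellow look-alikes are at (178,294) and (315,292). The long rest is the far one and the socket is the grey block. I'll confirm both with an enlarged crop.

```bash
python3 - <<'E'
import cv2,numpy as np
t=cv2.imread("pics/top0.png");s=cv2.imread("pics/side0.png")
r=lambda im,x,y,w,h:cv2.resize(im[y:y+h,x:x+w],(400,300),interpolation=cv2.INTER_CUBIC)
a=np.vstack([np.hstack([r(t,280,150,100,75+15) if 0 else r(t,276,143,100,75),r(t,140,173,100,75)]),np.hstack([r(s,292,180,100,75),r(s,222,138,100,75)])])
cv2.imwrite("pics/crop1.png",a)
E
```

```text
(no output)
```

View pics/crop1.png

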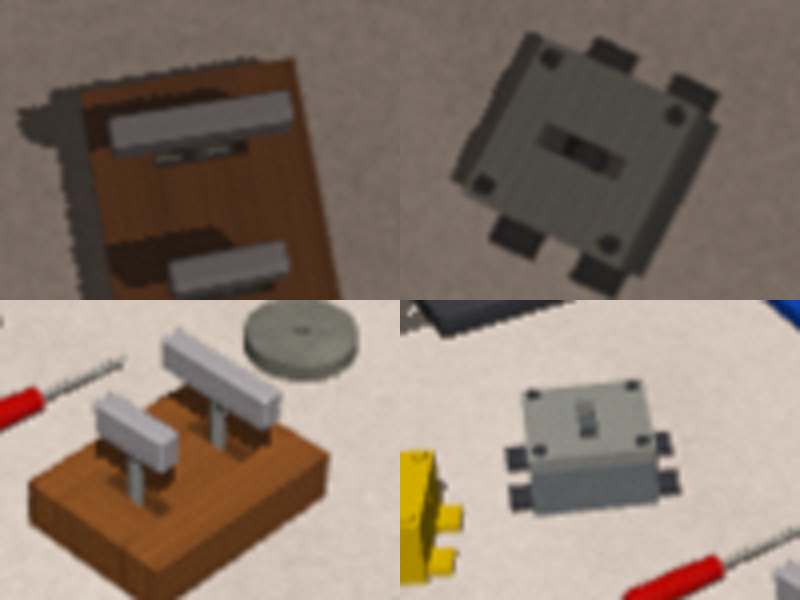

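The crop confirms it: the long bar is the far one (top-view centre near (326.5,173), side view (347,197)). The grey steel-topped socket has its slot at top (185.5,210.5) and side (268.8,167.5). Next I'll triangulate both.

```bash
cat > h.py <<'E'
import numpy as np,cv2
from scipy.spatial.transform import Rotation as R
from cell import telemetry,cams
def pose(o=None):
    o=o or telemetry.get_obs();T=np.eye(4);T[:3,:3]=R.from_euler('xyz',o['tool_rot'],degrees=True).as_matrix();T[:3,3]=o['tool_pos'];return T
def cam(n,T=None):
    c=cams.calibration(n);
    if 'hand_eye' in c: M=(pose() if T is None else T)@c['hand_eye']
    else: M=np.eye(4);M[:3,:3]=R.from_euler('xyz',c['rotation'],degrees=True).as_matrix();M[:3,3]=c['origin']
    return c['K'],c['dist'],M
def ray(C,p):
    K,d,M=C;q=cv2.undistortPoints(np.array([[p]],float),K,d)[0,0];v=M[:3,:3]@[q[0],q[1],1];return M[:3,3],v/np.linalg.norm(v)
def atz(C,p,z):
    o,v=ray(C,p);return o+v*(z-o[2])/v[2]
def tri(L):
    A=0;b=0
    for C,p in L:
        o,v=ray(C,p);P=np.eye(3)-np.outer(v,v);A=A+P;b=b+P@o
    x=np.linalg.solve(A,b);return x,[np.linalg.norm(np.cross(x-ray(C,p)[0],ray(C,p)[1])) for C,p in L]
def proj(C,X):
    K,d,M=C;Y=(np.atleast_2d(X)-M[:3,3])@M[:3,:3];return cv2.projectPoints(Y.reshape(-1,1,3),np.zeros(3),np.zeros(3),K,d)[0][:,0]
E
python3 - <<'E'
from h import *
t=cam("top");s=cam("side")
print("bar",tri([(t,(326.5,173.2)),(s,(347.3,196.8))]))
print("slot",tri([(t,(185.5,210.5)),(s,(268.8,167.5))]))
a=lambda u,v,z:np.degrees(np.arctan2(*(atz(t,v,z)-atz(t,u,z))[1::-1]))
print("bar yaw",a((276+111/4,143+135/4),(276+293/4,143+106/4),.11), atz(t,(326.5,173.2),.12))
print("slot yaw",a((140+140/4,173+130/4),(140+225/4,173+172/4),.06), atz(t,(185.5,210.5),.06))
T=pose();print(T.round(3))
E
```

```text
bar (array([ 0.59230915, -0.15165631,  0.11677983]), [np.float64(0.0010490773986410954), np.float64(0.0010490773986411425)])
slot (array([0.4920154 , 0.19103746, 0.06108818]), [np.float64(0.0004057474109632611), np.float64(0.0004057474109631894)])
bar yaw -77.36690408090404 [ 0.59041576 -0.15119222  0.12      ]
slot yaw -112.58367956264489 [0.49181697 0.19151746 0.06      ]
[[-0.895  0.446 -0.001  0.29 ]
 [ 0.446  0.895 -0.001  0.581]
 [-0.    -0.001 -1.     0.222]
 [ 0.     0.     0.     1.   ]]
```

Both heights check out: the bar top is at 0.117 (expected 0.120) and the slot at 0.061 (expected 0.060). I'll go over the socket first for a close look.

Request:
arm_command(
  series="-22 -16 0 0 0;-22 -16 0 0 0;-22 -16 0 0 0;-22 -16 0 0 0;-22 -16 0 0 0;-22 -16 0 0 0;-22 -16 0 0 0;-22 -16 0 0 0;-22 -16 0 0 0;-22 -16 0 0 0;-22 -16 0 0 0;-22 -16 0 0 0;-22 -16 0 0 0;-22 -16 0 0 0;-22 -16 0 0 0;-22 -16 0 0 0;0 0 0 0 0;0 0 0 0 0;0 0 0 0 0",
)

```text
time_s: 1.73
tool_pos: [0.4904, 0.1961, 0.2223]
tool_rot: [180.0, -0.0, 153.5]
force: [0.1, 0.2, 0.3]
grip_width: 0.0871
grasp_force: 0.0
```

```bash
python3 - <<'E'
from h import *
T=pose();im=cams.read_camera("wrist");np.save("Ts.npy",T);cv2.imwrite("pics/wslot.png",im);print(T.round(4),proj(cam("wrist",T),[.492,.191,.06]))
E
```

```text
[[-8.950e-01  4.460e-01 -7.000e-04  4.904e-01]
 [ 4.460e-01  8.950e-01  6.000e-04  1.961e-01]
 [ 9.000e-04  2.000e-04 -1.000e+00  2.223e-01]
 [ 0.000e+00  0.000e+00  0.000e+00  1.000e+00]] [[319.89277632 189.29994351]]
```

View pics/wslot.png

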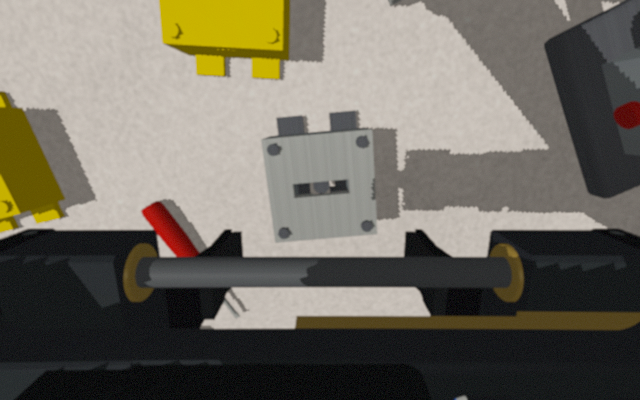

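The socket's top face is centred at about (321,187), with the slot running from (293,190) to (348,185) and the screws at (274,149), (362,142), (368,226) and (284,233). I'll refine this numerically.

```bash
python3 - <<'E'
from h import *
im=cv2.imread("pics/wslot.png");T=np.load("Ts.npy");C=cam("wrist",T)
def ang(d): return np.degrees(np.arctan2(d[1],d[0]))
for c in [((263,139),(371,128.5),(377,234),(275,241)),((274,149),(362,142),(367.5,226),(284,233))]:
    P=np.array([atz(C,p,.06) for p in c]);print(P.mean(0).round(4),[np.linalg.norm(P[i]-P[i-1]).round(4) for i in range(4)],ang(P[0]-P[1]),ang(P[3]-P[2]),ang(P[3]-P[0])+90,ang(P[2]-P[1])+90)
# slot contour rectified: 0.25mm/px map
n=320;g=(np.mgrid[0:n,0:n].transpose(1,2,0)-n/2)*.00025
W=np.dstack([.492+g[...,0],.1915+g[...,1],np.full((n,n),.06)]).reshape(-1,3)
m=proj(C,W).astype(np.float32).reshape(n,n,2)
r=cv2.remap(im,m[...,0],m[...,1],cv2.INTER_CUBIC);gr=cv2.cvtColor(r,6)
# try threshold on local dark + remap mask; slot pixel deviates from plate
pl=np.median(gr);k=((np.abs(gr.astype(float)-pl)>30)*255).astype(np.uint8);k=cv2.morphologyEx(k,cv2.MORPH_CLOSE,np.ones((25,25)))
for c in cv2.findContours(k,0,2)[0]:
    if cv2.contourArea(c)>3000:
        (x,y),s,a=cv2.minAreaRect(c);print("slot",.492+(y-n/2)*.00025,.1915+(x-n/2)*.00025,np.array(s)*.25,a)
print(pl);cv2.imwrite("pics/r.png",np.hstack([cv2.resize(gr,(400,400)),cv2.resize(k,(400,400))]))
E
```

```text
[0.4914 0.1932 0.06  ] [np.float64(0.1079), np.float64(0.1067), np.float64(0.1103), np.float64(0.1093)] -111.14753942154178 -112.41535911101974 67.53034852525516 68.9014212286404
[0.4926 0.193  0.06  ] [np.float64(0.0891), np.float64(0.0876), np.float64(0.0882), np.float64(0.089)] -112.09167193612471 -111.5257530248538 68.05405618353996 68.95678004595267
slot 0.49136521530151367 0.19227754974365235 [57.30443573 15.08691788] 21.625835418701172
149.0
```

View pics/r.png

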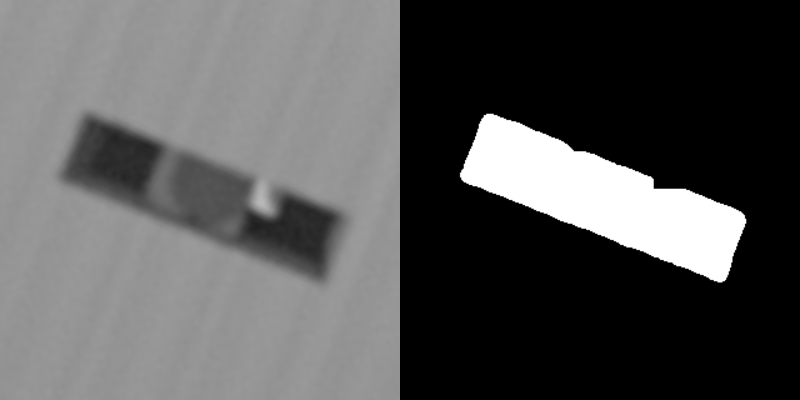

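The slot is at (0.4914, 0.1923), 57 x 15 mm, with its long axis at 68.4°. I'll turn to that yaw and look once more to cancel the hand-eye bias.

Request:
arm_command(
  series="0 0 0 0.1237 0;0 0 0 0.1237 0;0 0 0 0.1237 0;0 0 0 0.1237 0;0 0 0 0.1237 0;0 0 0 0.1237 0;0 0 0 0.1237 0;0 0 0 0.1237 0;0 0 0 0.1237 0;0 0 0 0.1237 0;0 0 0 0.1237 0;0 0 0 0.1237 0;0 0 0 0 0;0 0 0 0 0;0 0 0 0 0",
)

```text
time_s: 3.03
tool_pos: [0.4905, 0.1962, 0.2225]
tool_rot: [-180.0, -0.0, 68.7]
force: [0.0, -0.3, 0.2]
grip_width: 0.0873
grasp_force: 0.0
```

```bash
cat >> h.py <<'E'
def slot(im,C,c=(.4914,.1923)):
    n=400;g=(np.mgrid[0:n,0:n].transpose(1,2,0)-n/2)*.0002
    W=np.dstack([c[0]+g[...,0],c[1]+g[...,1],np.full((n,n),.06)]).reshape(-1,3)
    m=proj(C,W).astype(np.float32).reshape(n,n,2)
    gr=cv2.cvtColor(cv2.remap(im,m[...,0],m[...,1],cv2.INTER_CUBIC),6)
    k=((np.abs(gr.astype(float)-np.median(gr))>30)*255).astype(np.uint8);k=cv2.morphologyEx(k,cv2.MORPH_CLOSE,np.ones((31,31)))
    q=max(cv2.findContours(k,0,2)[0],key=cv2.contourArea);(x,y),s,a=cv2.minAreaRect(q)
    return c[0]+(y-n/2)*.0002,c[1]+(x-n/2)*.0002,np.array(s)*.2,a
E
python3 - <<'E'
from h import *
T1=np.load("Ts.npy");print(slot(cv2.imread("pics/wslot.png"),cam("wrist",T1)))
T=pose();im=cams.read_camera("wrist");np.save("Ts2.npy",T);cv2.imwrite("pics/wslot2.png",im)
a=slot(cv2.imread("pics/wslot.png"),cam("wrist",T1));b=slot(im,cam("wrist",T));print(b)
A=np.array(a[:2]);B=np.array(b[:2])
bias=np.linalg.solve((T1-T)[:2,:2],A-B);print("bias tool",bias,"true",A-T1[:2,:2]@bias)
print(T.round(4),telemetry.get_obs()['qpos'].round(1))
# to bar
d=np.array([.5914,-.1513])-T[:2,3];print("shift",T[:2,:2].T@d)
E
```

```text
(0.49219053955078124, 0.19220135803222657, array([57.26737061, 15.0854187 ]), 21.565820693969727)
(0.49156529846191405, 0.19279103698730468, array([57.73214722, 15.26732025]), 21.428672790527344)
bias tool [-0.00027505 -0.00057479] true [0.49220074 0.19283848]
[[ 3.633e-01  9.317e-01 -1.000e-04  4.905e-01]
 [ 9.317e-01 -3.633e-01  1.000e-04  1.962e-01]
 [ 0.000e+00 -2.000e-04 -1.000e+00  2.225e-01]
 [ 0.000e+00  0.000e+00  0.000e+00  1.000e+00]] [-39.3   3.3  15.3 100.9  -0.9  75.9 -45.2]
shift [-0.28714183  0.22025774]
```

Request:
arm_command(
  series="-24 18.4 0 0 0;-24 18.4 0 0 0;-24 18.4 0 0 0;-24 18.4 0 0 0;-24 18.4 0 0 0;-24 18.4 0 0 0;-24 18.4 0 0 0;-24 18.4 0 0 0;-24 18.4 0 0 0;-24 18.4 0 0 0;-24 18.4 0 0 0;-24 18.4 0 0 0;0 0 0 -0.1187 0;0 0 0 -0.1187 0;0 0 0 -0.1187 0;0 0 0 -0.1187 0;0 0 0 -0.1187 0;0 0 0 0 0;0 0 0 0 0;0 0 0 0 0",
)

```text
time_s: 4.75
tool_pos: [0.5904, -0.1535, 0.2225]
tool_rot: [180.0, -0.0, 102.3]
force: [-0.2, -0.0, -0.0]
grip_width: 0.0868
grasp_force: 0.0
```

```bash
python3 - <<'E'
from h import *
T=pose();im=cams.read_camera("wrist");np.save("Tb.npy",T);C=cam("wrist",T)
d=np.array([np.cos(np.radians(102.6)),np.sin(np.radians(102.6)),0]);n=np.array([d[1],-d[0],0]);c=np.array([.5914,-.1513,.12])
P=np.array([c+a*.055*d+b*.01*n for a,b in((-1,-1),(-1,1),(1,1),(1,-1))])
q=proj(C,P);print(q.round(1),T.round(4));cv2.imwrite("pics/wbar.png",im)
x,y=q.mean(0).astype(int);cr=im[y-60:y+60,x-80:x+80];cv2.imwrite("pics/wbarc.png",cv2.resize(cr,(800,600),interpolation=cv2.INTER_CUBIC));print(x-80,y-60)
E
```

```text
[[314.6 257.9]
 [337.2 257.8]
 [337.8 131. ]
 [312.8 131.1]] [[-2.134e-01  9.770e-01 -0.000e+00  5.904e-01]
 [ 9.770e-01  2.134e-01  1.000e-04 -1.535e-01]
 [ 1.000e-04  0.000e+00 -1.000e+00  2.225e-01]
 [ 0.000e+00  0.000e+00  0.000e+00  1.000e+00]]
245 134
```

View pics/wbarc.png

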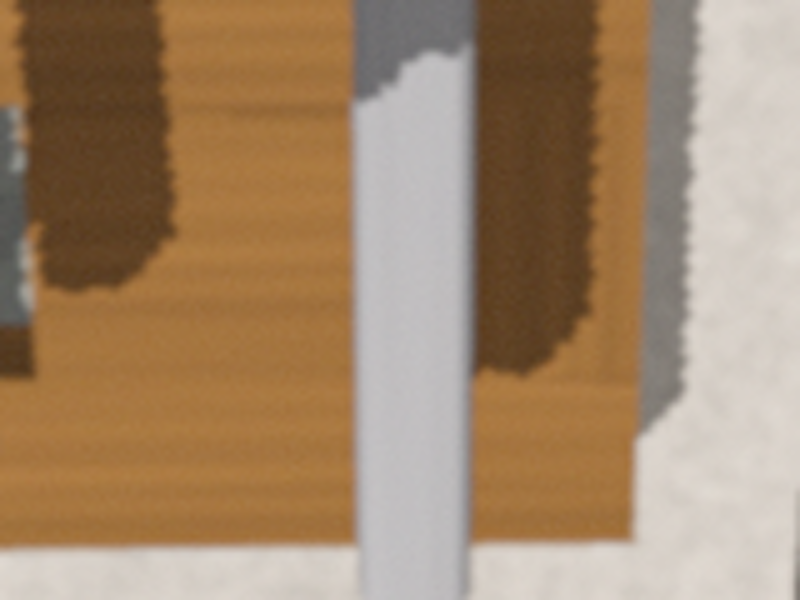

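The bar's sides lie at columns 316–339 and it is parallel to the tool to within 0.3°. It sits about 2 px right of my estimate. I'll check the far end of the bar numerically.

```bash
python3 - <<'E'
from h import *
im=cv2.imread("pics/wbar.png");T=np.load("Tb.npy");C=cam("wrist",T)
h=cv2.cvtColor(im,cv2.COLOR_BGR2HSV);print([(r,int(h[r,327,1])) for r in list(range(110,142,2))+list(range(240,280,3))])
E
```

```text
[(110, 23), (112, 21), (114, 75), (116, 156), (118, 155), (120, 155), (122, 160), (124, 154), (126, 162), (128, 137), (130, 28), (132, 2), (134, 2), (136, 5), (138, 0), (140, 4), (240, 1), (243, 4), (246, 3), (249, 3), (252, 3), (255, 8), (258, 9), (261, 24), (264, 9), (267, 9), (270, 18), (273, 18), (276, 14), (279, 9)]
```

Request:
arm_command(
  series="3.4 3.4 0 0 0;0 0 20 0 0;0 0 20 0 0;0 0 20 0 0;0 0 20 0 0;0 0 20 0 0;0 0 20 0 0;0 0 16.5 0 0;0 0 0 0 0;0 0 0 0 255;0 0 0 0 255;0 0 0 0 255;0 0 0 0 255;0 0 0 0 255;0 0 0 0 255;0 0 0 0 255;0 0 0 0 255;0 0 0 0 255;0 0 0 0 255;0 0 0 0 255",
  squeeze=40,
)

```text
time_s: 6.47
tool_pos: [0.593, -0.1495, 0.086]
tool_rot: [180.0, -0.0, 102.4]
force: [0.3, 0.7, -0.8]
grip_width: 0.0214
grasp_force: 0.0
```

Request:
arm_command(
  series="0 0 0 0 255;0 0 0 0 255;0 0 0 0 255;0 0 0 0 255",
)

```text
time_s: 6.8
tool_pos: [0.593, -0.1495, 0.086]
tool_rot: [180.0, -0.0, 102.4]
force: [0.7, 0.7, -0.3]
grip_width: 0.0195
grasp_force: 40.0
```

Request:
arm_command(
  series="0 0 -10 0 255;0 0 -15 0 255;0 0 -15 0 255;0 0 -15 0 255;0 0 -15 0 255;0 0 -15 0 255;0 0 0 0 255;0 0 0 0 255",
)

```text
time_s: 7.47
tool_pos: [0.5933, -0.1497, 0.1717]
tool_rot: [179.9, 0.0, 102.4]
force: [-0.8, 0.0, -2.6]
grip_width: 0.0194
grasp_force: 40.0
```

Request:
arm_command(
  series="29.7 -2.1 0 0 255;29.7 -2.1 0 0 255;29.7 -2.1 0 0 255;29.7 -2.1 0 0 255;29.7 -2.1 0 0 255;29.7 -2.1 0 0 255;29.7 -2.1 0 0 255;29.7 -2.1 0 0 255;29.7 -2.1 0 0 255;29.7 -2.1 0 0 255;29.7 -2.1 0 0 255;29.3 -2 0 0 255;0 0 0 0.1 255;0 0 0 0.1 255;0 0 0 0.1 255;0 0 0 0.1 255;0 0 0 0.1 255;0 0 0 0.092 255;0 0 0 0 255;0 0 0 0 255",
)

```text
time_s: 9.13
tool_pos: [0.491, 0.1924, 0.1699]
tool_rot: [-179.9, 0.1, 68.7]
force: [0.6, 0.5, -3.2]
grip_width: 0.0197
grasp_force: 40.0
```

```bash
python3 - <<'E'
from h import *
o=telemetry.get_obs();T=pose(o);print(T.round(4),o['tool_rot'],o['force'],o['grip_width'],o['wrist_torque'])
w=cams.read_camera("wrist");t=cams.read_camera("top");s=cams.read_camera("side");np.save("Th.npy",T)
for n,i in zip("wts",(w,t,s)):cv2.imwrite(f"pics/{n}h.png",i)
r=lambda im,x,y,w,h:cv2.resize(im[y:y+h,x:x+w],(400,300),interpolation=cv2.INTER_CUBIC)
a=np.vstack([np.hstack([r(w,220,100,200,150),r(t,140,165,100,75)]),np.hstack([r(s,222,108,120,90),cv2.resize(w,(400,300))])]);cv2.imwrite("pics/hold.png",a)
E
```

```text
[[ 0.3636  0.9315 -0.0018  0.491 ]
 [ 0.9315 -0.3636 -0.001   0.1924]
 [-0.0016 -0.0013 -1.      0.1699]
 [ 0.      0.      0.      1.    ]] [-1.79923188e+02  8.92355055e-02  6.86758845e+01] [ 0.60120401  0.47440143 -3.20630082] 0.019657010896093542 [-0.07343387  0.06929691  0.05478937]
```

View pics/hold.png

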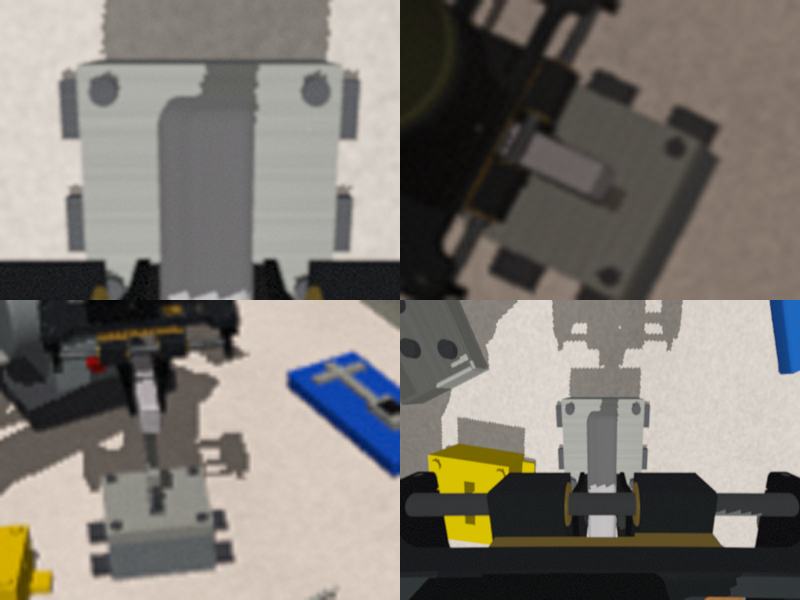

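Rest held square. The top-left crop shows the bar centred on the block to within about 1 mm. I'll correct by +0.7/+0.8 mm and lower to the mouth.

Request:
arm_command(
  series="0.7 0.8 0 0 255;0 0 8 0 255;0 0 8 0 255;0 0 8 0 255;0 0 5 0 255;0 0 3 0 255;0 0 0 0 255;0 0 0 0 255",
)

```text
time_s: 9.95
tool_pos: [0.4927, 0.193, 0.1389]
tool_rot: [-180.0, 0.0, 68.5]
force: [0.2, 0.9, -3.0]
grip_width: 0.0199
grasp_force: 40.0
```

Request:
arm_command(
  series="0 0 1 0 255;0 0 1 0 255;0 0 1 0 255;0 0 1 0 255;0 0 1 0 255;0 0 0 0 255",
)

```text
time_s: 10.45
tool_pos: [0.4927, 0.193, 0.1339]
tool_rot: [-180.0, 0.0, 68.5]
force: [0.4, -0.0, -3.4]
grip_width: 0.0193
grasp_force: 40.0
```

Request:
arm_command(
  series="0 0 1.5 0 255;0 0 1.5 0 255;0 0 1.5 0 255;0 0 1.5 0 255;0 0 1.5 0 255;0 0 1.5 0 255;0 0 1 0 255;0 0 0 0 255",
)

```text
time_s: 11.12
tool_pos: [0.4926, 0.193, 0.1238]
tool_rot: [-180.0, 0.0, 68.5]
force: [0.4, -0.3, -2.5]
grip_width: 0.0197
grasp_force: 40.0
```

Foot is in the slot without contact. Now pressing the spring.

Request:
arm_command(
  series="0 0 1.5 0 255;0 0 1.5 0 255;0 0 1.5 0 255;0 0 1.5 0 255;0 0 1.5 0 255;0 0 1.5 0 255;0 0 1.5 0 255;0 0 1.5 0 255;0 0 1.5 0 255;0 0 1.5 0 255;0 0 0 0 255",
)

```text
time_s: 12.03
tool_pos: [0.4932, 0.1933, 0.1099]
tool_rot: [180.0, -0.1, 68.5]
force: [-1.4, -1.5, 7.7]
grip_width: 0.0198
grasp_force: 40.0
```

Request:
arm_command(
  series="0 0 1 0 255;0 0 0.8 0 255;0 0 0 0 255;0 0 0 0 255",
)

```text
time_s: 12.37
tool_pos: [0.4932, 0.1933, 0.1084]
tool_rot: [180.0, -0.1, 68.5]
force: [-3.1, -1.3, 7.8]
grip_width: 0.0197
grasp_force: 40.0
```

Request:
arm_command(
  series="0 0 0 -0.05 255;0 0 0 -0.05 255;0 0 0 -0.05 255;0 0 0 -0.05 255;0 0 0 0 255",
)

```text
time_s: 12.78
tool_pos: [0.4939, 0.1936, 0.1088]
tool_rot: [179.9, -0.1, 80.1]
force: [-1.3, 0.2, 7.8]
grip_width: 0.0198
grasp_force: 40.0
```

```bash
python3 - <<'E'
from h import *
o=telemetry.get_obs();print(o['tool_pos'],o['tool_rot'],o['force'],o['wrist_torque'],o['qpos'])
E
```

```text
[0.49388281 0.19360545 0.10878132] [ 1.79874095e+02 -1.08707370e-01  8.00992434e+01] [-1.32774761  0.2381281   7.82060532] [-0.23110107  0.53490686  0.01563029] [-36.68216229   8.7639233   13.4965352  108.71948723  -2.31995887
  62.6092047  -32.1765383 ]
```

Request:
arm_command(
  series="0 0 0 -0.04 255;0 0 0 -0.04 255;0 0 0 -0.04 255;0 0 0 0 255",
)

```text
time_s: 13.12
tool_pos: [0.494, 0.1938, 0.1089]
tool_rot: [179.8, -0.1, 87.0]
force: [-0.9, -0.6, 7.8]
grip_width: 0.0197
grasp_force: 40.0
```

```bash
python3 - <<'E'
from h import *
o=telemetry.get_obs();print(o['tool_pos'],o['tool_rot'],o['force'],o['wrist_torque'],o['qpos'])
E
```

```text
[0.49397397 0.19377062 0.10885375] [ 1.79847674e+02 -1.07606898e-01  8.69553718e+01] [-0.86709693 -0.58008311  7.8418496 ] [-0.18897212  0.45035455 -0.00451367] [-36.18765185   8.75799776  12.94945465 108.69487356  -2.23469631
  62.59993936 -25.40646939]
```

Free past 18° with no torque, so this is the open direction. Continuing in stages.

Request:
arm_command(
  series="0 0 0.4 -0.06 255;0 0 0 -0.06 255;0 0 0 -0.06 255;0 0 0 -0.06 255;0 0 0 -0.06 255;0 0 0 -0.06 255;0 0 0 -0.06 255;0 0 0 -0.06 255;0 0 0 -0.06 255;0 0 0 0 255",
)

```text
time_s: 13.95
tool_pos: [0.494, 0.194, 0.1085]
tool_rot: [179.8, -0.0, 117.9]
force: [-1.0, 1.0, 8.0]
grip_width: 0.0194
grasp_force: 40.0
```

```bash
python3 - <<'E'
from h import *
o=telemetry.get_obs();print(o['tool_pos'],o['tool_rot'],o['force'],o['wrist_torque'],o['qpos'])
w=cams.read_camera("wrist");cv2.imwrite("pics/turn.png",w)
E
```

```text
[0.49396975 0.19398326 0.10850256] [ 1.79803101e+02 -2.76910082e-02  1.17944601e+02] [-0.98548853  1.00982892  8.00599511] [-0.00360553  0.47830808  0.01642041] [-33.93978083   8.77190602  10.49234996 108.63372511  -1.84126451
  62.55663054   5.22042383]
```

Request:
arm_command(
  series="0 0 0 -0.06 255;0 0 0 -0.06 255;0 0 0 -0.06 255;0 0 0 -0.06 255;0 0 0 -0.06 255;0 0 0 -0.06 255;0 0 0 -0.06 255;0 0 0 -0.06 255;0 0 0 -0.06 255;0 0 0 -0.06 255;0 0 0 -0.03 255;0 0 0 0 255",
)

```text
time_s: 15.0
tool_pos: [0.494, 0.1941, 0.1086]
tool_rot: [179.8, 0.1, 154.0]
force: [-2.0, -0.2, 8.0]
grip_width: 0.0194
grasp_force: 40.0
```

```bash
python3 - <<'E'
from h import *
o=telemetry.get_obs();print(o['tool_pos'],o['tool_rot'],o['force'],o['wrist_torque'])
E
```

```text
[0.4940282  0.1941237  0.10855192] [1.79810145e+02 9.99236222e-02 1.53977452e+02] [-1.95214441 -0.20002834  8.0087999 ] [0.12423034 0.43662564 0.01481794]
```

Request:
arm_command(
  series="0 0 0 -0.03 255;0 0 0 -0.03 255;0 0 0 -0.018 255;0 0 0 0 255",
)

```text
time_s: 15.33
tool_pos: [0.494, 0.1942, 0.1086]
tool_rot: [179.8, 0.1, 158.4]
force: [-0.6, 0.4, 8.1]
grip_width: 0.0197
grasp_force: 40.0
```

```bash
python3 - <<'E'
from h import *
o=telemetry.get_obs();print(o['tool_pos'],o['tool_rot'],o['force'],o['wrist_torque'])
E
```

```text
[0.49404042 0.19415056 0.10856886] [1.79814597e+02 1.15623284e-01 1.58412032e+02] [-0.57294043  0.44173908  8.0671325 ] [0.05943016 0.40004785 0.00658132]
```

Request:
arm_command(
  series="0 0 -1 0 255;0 0 -1 0 255;0 0 -1 0 255;0 0 -1 0 255;0 0 -0.8 0 255;0 0 0 0 255;0 0 0 0 255",
)

```text
time_s: 15.92
tool_pos: [0.494, 0.1941, 0.1131]
tool_rot: [179.8, 0.1, 158.4]
force: [-1.6, 0.3, 6.2]
grip_width: 0.0195
grasp_force: 40.0
```

Request:
arm_command(
  series="0 0 -0.6 0 255;0 0 0 0 255;0 0 0 0 200;0 0 0 0 120;0 0 0 0 60;0 0 0 0 0;0 0 0 0 0;0 0 0 0 0;0 0 0 0 0;0 0 0 0 0;0 0 0 0 0",
)

```text
time_s: 16.83
tool_pos: [0.4928, 0.193, 0.1122]
tool_rot: [-180.0, 0.0, 158.4]
force: [-0.2, 0.1, -0.5]
grip_width: 0.0653
grasp_force: 0.0
```

```bash
python3 - <<'E'
from h import *
o=telemetry.get_obs();print(o['tool_pos'],o['force'],o['grip_width'],o['grasp_force'])
E
```

```text
[0.49277658 0.19301668 0.11220106] [-0.21382097  0.1443038  -0.52101213] 0.06534328403925262 0.0
```

Released, force back to zero. Retreat up and check.

Request:
arm_command(
  series="0 0 0 0 0;0 0 0 0 0;0 0 -8 0 0;0 0 -15 0 0;0 0 -25 0 0;0 0 -30 0 0;0 0 -30 0 0;0 0 -30 0 0;-25 0 0 0 0;-25 0 0 0 0;-25 0 0 0 0;-25 0 0 0 0;0 0 0 0 0;0 0 0 0 0;0 0 0 0 0",
)

```text
time_s: 18.08
tool_pos: [0.5852, 0.1567, 0.2504]
tool_rot: [180.0, -0.0, 158.4]
force: [-0.5, 1.0, 0.4]
grip_width: 0.0871
grasp_force: 0.0
```

```bash
python3 - <<'E'
from h import *
w=cams.read_camera("wrist");t=cams.read_camera("top");s=cams.read_camera("side");T=pose();print(T[:3,3])
r=lambda im,x,y,w,h:cv2.resize(im[y:y+h,x:x+w],(400,300),interpolation=cv2.INTER_CUBIC)
cv2.imwrite("pics/end.png",np.vstack([np.hstack([cv2.resize(w,(400,300)),r(t,140,165,100,75)]),np.hstack([r(s,222,108,120,90),cv2.resize(t,(400,300))])]))
# expected bar top if locked: centre z=.148, along block x
for n in("top","side"):
    a=np.radians(158.5);d=np.array([np.cos(a),np.sin(a),0])
    print(n,proj(cam(n),[np.array([.4928,.193,.148])+k*d for k in(-.055,0,.055)]).round(1))
E
```

```text
[0.58494749 0.15715792 0.25069886]
top [[185.2 181.8]
 [173.9 203.1]
 [162.4 224.8]]
side [[282.9 144.5]
 [266.8 146. ]
 [250.5 147.5]]
```

View pics/end.png

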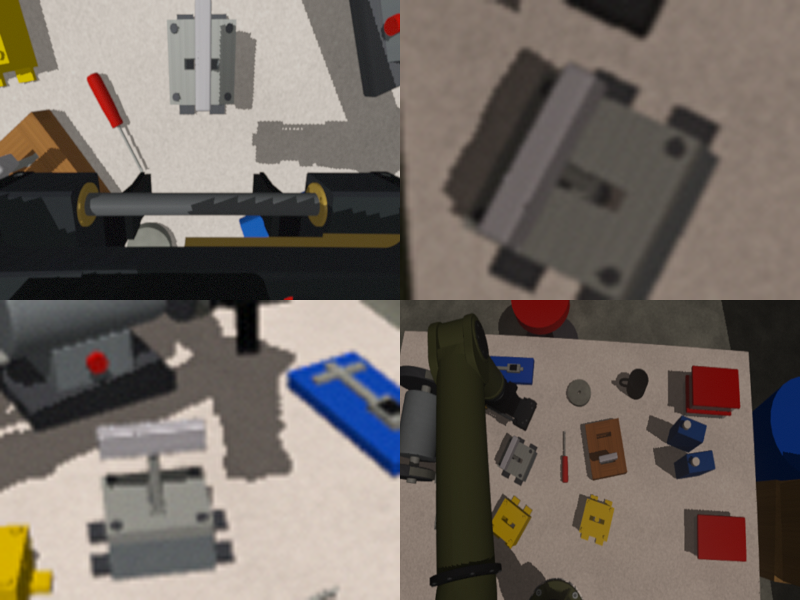

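The rest stands upright, turned across the slot. Its bar top is at side (267.6,146) and top (175,203), against the expected (266.8,146) and (173.9,203), so it is at locked height. The short rest and the other items look unmoved.

```bash
python3 -c "
from cell import env
print(env.sign_off())"
```

```text
the job is handed in; nothing more can be done
None
```

The long rest is locked upright in the grey socket: the stop let it turn anticlockwise, without forcing, and I released it and handed the job in at about 18 s with the other items untouched.

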